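# Bring the start-reagent pipette over the open cuvette of a clotting analyser

## Task

Get the next clotting test ready: slide the analyser's shutter fully back, away from you, then take the pipette that has a tip fitted out of its stand, lift it higher than the tubes in the rack and carry it across to the analyser. Finish while holding it there, upright and still, the end of its tip centred over the mouth of the one open cuvette and just above it (within a centimetre); the pipette must never touch the analyser or its wells, nor dip into the cuvette. Leave the other pipette, the rack with its tubes, the sample pot and the small carton alone.

Things in the scene. Friction and masses are not known exactly. Their poses are not given: they have to be found in the camera images.
- analyser: White desktop clotting analyser, fixed; 160 (x) x 150 mm, flat deck 55 mm high, side rails to 71 mm. Origin: centre of underside; x points from the sloping front (screen, keys) to the rear, z up. Four wells at x = -10, y = -39, -13, 13, 39 mm, covered by the shutter when shut: three closed by black plugs, one with an open cuvette.
- shutter (a joint): Travel of the analyser's shutter, a dark plate 56 (x) x 118 x 4 mm, its top 68 mm above the worktop: 0 = shut over the wells, 0.055 m = fully open at its rear stop. Slides along the analyser's +x with about 1.2 N of friction and stays where it is left.
- shutter_tab (a point): Centre of the top of the shutter's upright grip tab: 10 mm thick (analyser x), 44 mm long (analyser y), 17 mm tall above the plate, its top 85 mm above the worktop. Moves with the shutter.
- cuvette: Open cuvette: clear round cup seated in one of the four wells (any of them), fixed. Origin: centre of its mouth, 60 mm above the worktop (5 mm above the deck, below the shutter). Outside 17 mm, opening about 13 mm across.
- pipette: Pipette with a fitted tip, upright in one fork of the stand; 166 mm long, 0.07 kg. Origin: end of the tip, z up its axis. Slender tip to 57 mm, stem 15 mm thick to 78, flange 34 mm across at 78-82 (rests on the fork), white handle 24 (x) x 20 mm (y) from 80 to 146, small hook on its +x side at 138-144 out to 24 mm, button 17 mm across at 158-166. Held by the handle's flats, 20 mm apart in y.
- pipette_bare: The same pipette without a tip, in the other fork, 100 mm beside it; its button's top 198 mm above the worktop, like that of the tipped one. Origin: the end of its bare nozzle (44 mm higher on the pipette than the end of a fitted tip), z up. To be left where it is.
- pipette_stand: Grey stand, fixed, base 110 x 170 mm. Origin: centre of underside. Two forks, open to the front (-x), at x = 0, y = +50 and -50 mm; fork tops at 110 mm, with lips to 113 mm (its highest points) that keep the flange in: lift the pipette straight up. A fitted tip hangs 32 mm above the worktop.
- tube_rack: Blue tube rack standing (long side away from you) between stand and analyser, 36 mm (x) by 160 mm (y) by 62 mm high, loose. Origin: centre of its underside. Tubes in it reach up to 92 mm.
- sample_tube_0: Capped tube, 16 x 88 mm, standing loose in the rack. Origin: bottom end.
- sample_tube_1: Capped tube, 16 x 88 mm, standing loose in the rack. Origin: bottom end.
- sample_tube_2: Capped tube, 16 x 88 mm, standing loose in the rack. Origin: bottom end.
- sample_pot: White capped pot, 43 mm across, 84 mm high, loose, behind the rack. Origin: centre of its underside.
- vial_box: Small white carton 28 x 34 x 58 mm, loose, behind the rack. Origin: centre of its underside.
- plug_1: Black round plug, 21 mm across, closing one of the other wells; its top 60 mm above the worktop. Origin: its foot, 30 mm below the top. Fixed.
- plug_2: Like plug_1, in another well.
- plug_3: Like plug_1, in another well.

How it is judged (in metres and radians):
On the way, in this order (a step that is already met when the one before it is completed fails the run):
1. the shutter is slid fully back (value of joint shutter above 0.047 m), for 0.2 s.
2. the pipette with the tip is held, out of its stand, its tip higher than the tubes in the rack (height (world z) of pipette above 0.098 m and contact force between pipette and the fingers above 1 N and contact force between pipette and pipette_stand below 0.05 N), for 0.1 s.
At the end, for the whole second after the job is handed in: The shutter is open by at least 47 of its 55 mm; the fingers hold the tipped pipette, upright within 7 degrees and still, the end of its tip within 4.5 mm of the cuvette's axis and 1 to 13 mm above its rim, and neither pipette nor arm touches the analyser (value of joint shutter above 0.047 m and horizontal distance between pipette and cuvette below 0.0045 m and z of pipette in the frame of cuvette between 0.001 and 0.013 m and angle between pipette's own z axis and vertical below 0.12 rad and linear speed of pipette below 0.02 m/s and contact force between pipette and the fingers above 1 N and contact force between each of pipette, the arm and analyser below 0.05 N and contact force between pipette and plug_1 below 0.05 N and contact force between pipette and plug_2 below 0.05 N and contact force between pipette and plug_3 below 0.05 N and contact force between pipette and cuvette below 0.05 N); the arm keeps its last pose, push and grip.
It fails at once if the pipette touches the analyser, a plug or the cuvette (contact force between pipette and analyser above 0.5 N or contact force between pipette and plug_1 above 0.5 N or contact force between pipette and plug_2 above 0.5 N or contact force between pipette and plug_3 above 0.5 N or contact force between pipette and cuvette above 0.5 N).
It fails at once if the tip is dipped into the cuvette (horizontal distance between pipette and cuvette below 0.008 m and z of pipette in the frame of cuvette below -0.001 m).
It fails at once if the rack or a tube in it is disturbed (distance of tube_rack from where it was at the start of the episode above 0.012 m or distance of any of sample_tube_0, sample_tube_1, sample_tube_2 from where it was at the start of the episode above 0.015 m).
It fails at once if the other pipette is disturbed (distance of pipette_bare from where it was at the start of the episode above 0.015 m).
It fails at once if the sample pot or the carton is disturbed (distance of any of sample_pot, vial_box from where it was at the start of the episode above 0.015 m).
It also fails if it takes over 58 s, if anything falls off the work surface, if the arm or the gripper's body presses on something with over 40 N, if the wrist force passes 120 N, or if a joint passes its speed limit or range.

## Robot

A 6-joint arm with a two-finger parallel gripper is mounted at the origin on a cart in front of the work surface, level with it; the furniture and walls round the work are solid. World frame = base frame: x ahead of the robot, y to its left, z up, the work surface at z = 0. Lengths are in mm, angles in rad, forces in N, time in s.
With the tool pointing down it reaches from about 350 to 775 mm from the base axis. Payload 7.3 kg.
Tool frame: the origin (TCP) lies at the very end of the fingers, on their centre line; the grasp point (between the pads) lies 19 mm behind it; z points along the fingers, y is the line along which they close (so a half turn about z gives the same grasp; the last joint's range is limited). The gripper opens to 92 mm and grips with 3 to 60 N. Pads are 19 mm wide; open, the fingers measure 130 mm over their backs; the gripper's body (75 mm by 190 mm) begins 47 mm behind the grasp point.
Start: joints at [-1.459, 0.342, 1.524, -0, 1.275, -0.146], TCP at [133.873, -507.664, 226.741] pointing down, gripper open.
Joint ranges: [-2.53, 2.53], [-0.77, 2.02], [0.04, 2.7], [-1, 4.14], [0.28, 2.66], [-3.11, 3.11]. Speed limits (rad/s): [2.57, 2.57, 3.14, 3.14, 3.14, 3.14].

## Interface

Orientations are given as [roll, pitch, yaw] about the fixed x, y, z axes, in that order (R = Rz(yaw) Ry(pitch) Rx(roll)).
In Python, from plant import get_obs, vision, workorder gives the robot as it stands.
- The arm moves only by the shell command python3 -m pendant 'ROWS' [OPENING]. ROWS is a JSON object of lists of equal length, an entry for each row: "dp": the shift along the tool's x, y, z in m, a list of three; "rotation": the turn, a rotation vector about the tool's x, y, z in rad, a list of three. A call has 1 to 8 rows; each row is the pose to reach, as a shift and turn from the pose commanded when the call began, along the tool's axes at that moment; what a row does not reach only later rows make up. A row lasts 1/8 s, in which the tool goes at most 62.5 mm and 10.7 degrees, less where a joint would pass 70% of its speed; a pose out of reach is approached as far as the arm can. A call with a gripper value outside its range is refused whole. OPENING is the finger opening in m, from 0 to 0.0918, set as the call begins (- or left out, the last holds). The fingers move at their own pace and stop on an object; the grip force is fixed at half the most. Time passes only in rows, so rows that repeat a pose let the fingers close. It gives the time, the measured TCP pose, the force, the opening and the grip force at its end, in the units of the state.
- get_obs(): the state, without advancing time (a new reading comes with each control period).
- vision.capture(name): name is "side" or "top" or "wrist"; returns a dict with "pixels" (420x560x3 uint8, red, green, blue), "vfov" (degrees; the focal length in pixels is half the picture's height over the tangent of half this angle, whatever the lens; pixels are square), "cx", "cy" (the principal point, pixels), "dist" ([k1, k2, p1, p2, k3] as OpenCV has them; the pictures are not rectified), "pose" (4x4, takes a point from camera to world coordinates); the wrist camera has in their place "T_tool_cam" (4x4, takes a point from camera to tool coordinates, whose origin is the TCP and whose axes are the flange's). Camera axes: x right, y up, looking along -z (the intrinsics and any distortion apply to the point x, -y, -z); pixel columns grow to the right and rows downward; lengths in mm; the calibration is good to about 2 mm. A picture is of the moment at which its call begins: read the wrist's pose just before it. There is no depth.
- workorder.close_job(): hands the job in; it is judged then, once.
The state is a dict: "time": time; "joint_positions": joint angles; "dq": joint speeds; "tau": joint torques, N m; "tool_pos": TCP position; "tcp_rot": TCP orientation; "contact_force": force on the tool from outside, world axes, zero at the start; "moment": the same for the moment, N m; "grip_width": finger opening in mm; "finger_force": force on a finger pad.
Only numpy, scipy, OpenCV 4.12 (cv2) and the standard library are available. Lean on these libraries where they do the work, as an engineer would, in place of code of your own. Each camera call takes 0.05 s, during which the arm holds its last target. There are 200 camera calls.

## Working session

There is one attempt and no reset: what is moved stays moved. The work goes in short steps, Python scripts to look and compute and a shell command to move; the robot and the scene stay as the last step left them, time stands still between calls to the robot, and variables do not carry over. Pictures are saved under pics/ and viewed, at most 11 in all, crops included, and the job is handed in when it is done.

```bash
ls; mkdir -p pics; cat > h.py <<'E'
import numpy as np, cv2
from scipy.spatial.transform import Rotation as R
from plant import get_obs, vision, workorder
def tool():
    o=get_obs(); T=np.eye(4); T[:3,:3]=R.from_euler('xyz',o['tcp_rot']).as_matrix(); T[:3,3]=o['tool_pos']; return T
def cap(n):
    T=tool(); c=vision.capture(n)
    c['P']=np.array(c['pose']) if 'pose' in c else T@np.array(c['T_tool_cam'])
    h,w=c['pixels'].shape[:2]; f=h/2/np.tan(np.radians(c['vfov'])/2)
    c['K']=np.array([[f,0,c['cx']],[0,f,c['cy']],[0,0,1.]]); c['D']=np.array(c['dist'],float)
    return c
def ray(c,uv):
    p=cv2.undistortPoints(np.array([[uv]],float),c['K'],c['D'])[0,0]
    d=c['P'][:3,:3]@np.array([p[0],-p[1],-1]); return c['P'][:3,3],d/np.linalg.norm(d)
def plane(c,uv,z):
    o,d=ray(c,uv); return o+d*(z-o[2])/d[2]
def tri(a):
    A=0;b=0
    for c,uv in a:
        o,d=ray(c,uv); M=np.eye(3)-np.outer(d,d); A=A+M; b=b+M@o
    x=np.linalg.solve(A,b); e=[np.linalg.norm(np.cross(x-ray(c,u)[0],ray(c,u)[1])) for c,u in a]; return x,e
def proj(c,X):
    q=np.linalg.inv(c['P'])@np.append(X,1); return cv2.projectPoints(np.array([[q[0],-q[1],-q[2]]]),np.zeros(3),np.zeros(3),c['K'],c['D'])[0][0,0]
def save(c,n): cv2.imwrite('pics/'+n,c['pixels'][:,:,::-1])
def world2tool(v): return tool()[:3,:3].T@np.array(v)/1000
E
python3 - <<'E'
from h import *
import pickle
for n in ('side','top'):
    c=cap(n); save(c,n+'0.png'); pickle.dump(c,open(n+'.pkl','wb')); print(n,c['P'].round(2).tolist(),c['vfov'],c['dist'])
print(get_obs())
E
```

```text
pics
side [[-0.99, 0.06, -0.1, 458.56], [-0.11, -0.68, 0.73, 627.35], [-0.02, 0.73, 0.68, 689.09], [0.0, 0.0, 0.0, 1.0]] 53.206838724961386 [0.01620387 0.         0.         0.         0.        ]
top [[0.01, 0.98, -0.19, 303.39], [-1.0, 0.01, 0.0, -29.78], [0.0, 0.19, 0.98, 1487.79], [0.0, 0.0, 0.0, 1.0]] 44.3550394983667 [-0.02342819  0.          0.          0.          0.        ]
{'time': 0.1, 'joint_positions': array([-1.45898408e+00,  3.42624693e-01,  1.52489557e+00, -1.66987617e-05,
        1.27539467e+00, -1.46033233e-01]), 'dq': array([-0.00013251, -0.00090969, -0.00271741,  0.00091963,  0.0001279 ,
       -0.00057518]), 'tau': array([ 2.31007085e-03, -4.32004023e+01, -2.44694102e+01,  7.19309575e-02,
        5.26535546e-02, -5.40977499e-05]), 'tool_pos': array([ 133.83403504, -507.29241584,  226.13822244]), 'tcp_rot': array([-3.14028212e+00, -1.76612030e-04,  2.57850240e-01]), 'contact_force': array([ 0.32332853,  0.26979657, -0.40497443]), 'moment': array([ 0.01470654, -0.00709351,  0.07528026]), 'finger_force': 0.0, 'grip_width': 91.7457274311393}
```

View pics/side0.png

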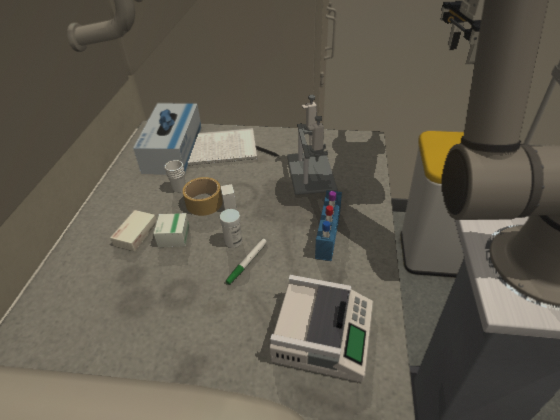

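View pics/top0.png

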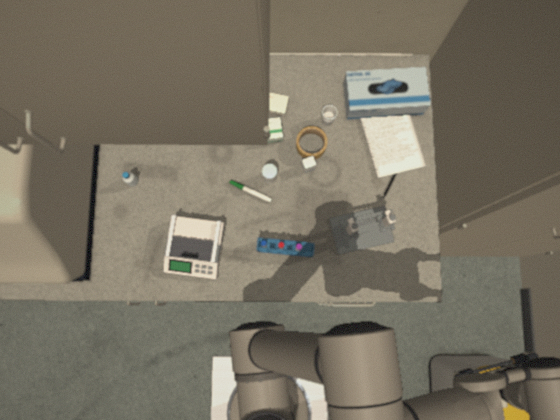

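Side view: the analyser is at about (325,325) px, the rack at (328,225) and the stand with pipettes at (310,150). In the top view the analyser is at (193,247), the rack at (285,247) and the stand at (362,230). Next I'll zoom in on both for measurement.

```bash
python3 - <<'E'
from h import *
import pickle
s=pickle.load(open('side.pkl','rb'));t=pickle.load(open('top.pkl','rb'))
a=t['pixels'][190:290,150:410]; a=cv2.resize(a,None,fx=3,fy=3,interpolation=cv2.INTER_CUBIC)
b=s['pixels'][270:370,260:390]; b=cv2.resize(b,None,fx=3,fy=3,interpolation=cv2.INTER_CUBIC)
d=s['pixels'][90:190,265:395]; d=cv2.resize(d,None,fx=3,fy=3,interpolation=cv2.INTER_CUBIC)
m=np.vstack([a,np.hstack([b,d])]); cv2.imwrite('pics/z1.png',m[:,:,::-1])
E
```

```text
(no output)
```

View pics/z1.png

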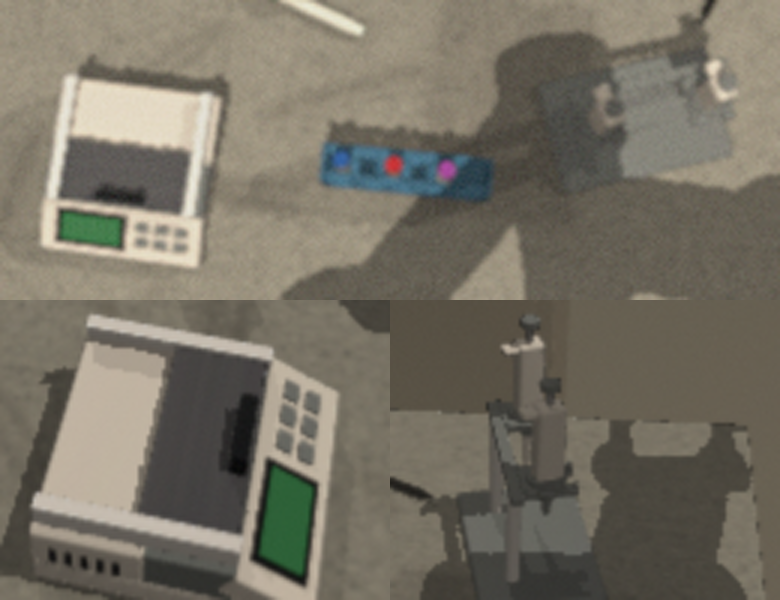

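The zoom shows the tab in top view at px (189.5,253.5). The buttons are at top px (392,218) and (352,226), and side px (312,97) and (318,118).

```bash
python3 - <<'E'
from h import *
import pickle
s=pickle.load(open('side.pkl','rb'));t=pickle.load(open('top.pkl','rb'))
T=lambda u,v:(150+u/3-.33,190+v/3-.33)
S=lambda u,v:(260+u/3-.33,270+(v-300)/3-.33)
Q=lambda u,v:(265+(u-390)/3-.33,90+(v-300)/3-.33)
f=lambda x:print(x[0].round(1),np.round(x[1],1))
print('tab');print(plane(t,T(119,190),85),plane(s,S(246,434),80));f(tri([(t,T(119,190)),(s,S(246,434))]))
print('btnA');f(tri([(t,T(727,85)),(s,Q(530,322))])); print(plane(t,T(727,85),198),plane(s,Q(530,322),198))
print('btnB');f(tri([(t,T(607,107)),(s,Q(550,385))])); print(plane(t,T(607,107),198),plane(s,Q(550,385),198))
print('rails top view'); 
for p in [(65,75),(50,200),(207,93),(188,213),(215,93),(200,213)]: print(p,plane(t,T(*p),71))
for p in [(90,318),(272,353),(35,497),(240,548)]: print('s',p,plane(s,S(*p),71))
print('rack top');
for p in [(323,142),(492,157),(490,200),(320,185)]: print(plane(t,T(*p),62))
print('stand base')
for p in [(540,85),(568,190),(735,155)]: print(plane(t,T(*p),5))
E
```

```text
tab
[428.59787852 216.3664084   85.        ] [421.74686424 220.11586592  80.        ]
[425.4 218.2  78.3] [3.8 3.8]
btnA
[ 511.2 -314.8  195.6] [0.8 0.8]
[ 509.99507476 -314.1835959   198.        ] [ 511.83008178 -310.54081274  198.        ]
btnB
[ 490.3 -212.   198.8] [0.3 0.3]
[ 490.68954882 -212.15724761  198.        ] [ 490.06141071 -213.23675364  198.        ]
rails top view
(65, 75) [536.37412589 273.11629508  71.        ]
(50, 200) [420.29330949 281.76593075  71.        ]
(207, 93) [520.21620751 140.54618075  71.        ]
(188, 213) [409.21926631 154.91105609  71.        ]
(215, 93) [520.25831344 133.12621847  71.        ]
(200, 213) [409.28556473 143.93723212  71.        ]
s (90, 318) [518.36364031 140.11216158  71.        ]
s (272, 353) [406.53603503 155.7196542   71.        ]
s (35, 497) [535.24081934 265.92233237  71.        ]
s (240, 548) [423.31524574 284.4955058   71.        ]
rack top
[476.25538026  32.77551839  62.        ]
[ 463.1389164  -123.86957401   62.        ]
[ 423.373383 -121.765379   62.      ]
[436.35655622  35.00972215  62.        ]
stand base
[ 539.9528849  -174.74296641    5.        ]
[ 438.12121296 -200.36234392    5.        ]
[ 472.6103302  -362.10226244    5.        ]
```

```bash
python3 -m pendant '{"dp":[[0.31,-0.18,-0.12],[0.31,-0.18,-0.12],[0.31,-0.18,-0.12],[0.31,-0.18,-0.12],[0.31,-0.18,-0.12],[0.31,-0.18,-0.12],[0.31,-0.18,-0.12],[0.31,-0.18,-0.12]],"rotation":[[0,0,0],[0,0,0],[0,0,0],[0,0,0],[0,0,0],[0,0,0],[0,0,0],[0,0,0]]}'
python3 - <<'E'
from h import *
import pickle
c=cap('wrist'); save(c,'w1.png'); pickle.dump(c,open('w1.pkl','wb')); print(get_obs()['tool_pos'],np.array(c['T_tool_cam']).round(2),c['vfov'])
for X in [(511,-314,197),(490,-213,197)]: print(proj(c,X))
E
```

```text
time: 1.1
tool_pos: [387.5, -254.5, 346.1]
tcp_rot: [-3.141, 0.001, 0.259]
contact_force: [-0.0, -0.0, -0.5]
grip_width: 91.9
finger_force: 0.0
[ 387.00591666 -255.02704672  345.94445254] [[   0.      0.96    0.29   78.28]
 [   1.     -0.     -0.      0.42]
 [  -0.      0.29   -0.96 -158.23]
 [   0.      0.      0.      1.  ]] 58.20490450816917
[396.4508178   62.94566813]
[263.59969867  54.21186951]
```

View pics/w1.png

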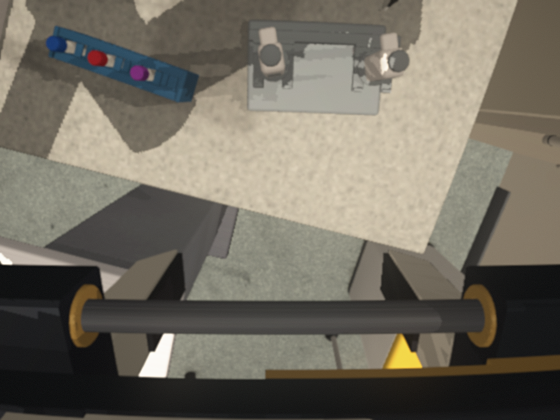

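The wrist view shows the buttons at (398,60) and (269,54) px, matching the triangulated positions. I'll deal with the shutter first, so I'm moving across with the fingers closed.

```bash
python3 -m pendant '{"dp":[[0.12,-0.45,0.08],[0.12,-0.45,0.08],[0.12,-0.45,0.08],[0.12,-0.45,0.08],[0.12,-0.45,0.08],[0.12,-0.45,0.08],[0.12,-0.45,0.08],[0.12,-0.45,0.08]],"rotation":[[0,0,0.1],[0,0,0.2],[0,0,0.3],[0,0,0.38],[0,0,0.38],[0,0,0.38],[0,0,0.38],[0,0,0.38]]}' 0
python3 - <<'E'
from h import *
import pickle
c=cap('wrist'); save(c,'w2.png'); pickle.dump(c,open('w2.pkl','wb')); print(get_obs()['tool_pos'])
for X in [(427,217,85)]: print(proj(c,X))
E
```

```text
time: 2.15
tool_pos: [388.7, 212.0, 265.5]
tcp_rot: [3.141, 0.002, -0.123]
contact_force: [0.1, 0.2, 0.3]
grip_width: 16.2
finger_force: 0.0
[388.5332637  214.26431874 264.82806856]
[270.92973803 143.55578018]
```

View pics/w2.png

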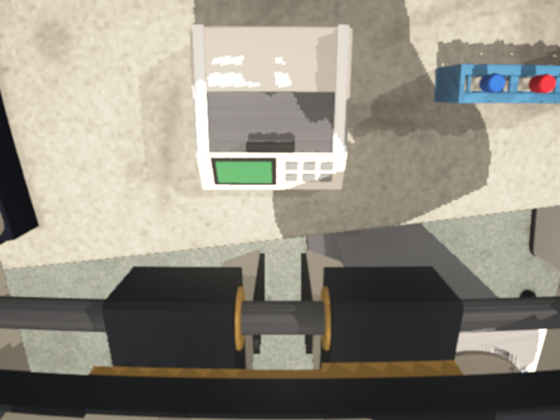

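The tab is at about (270,143) px, within a pixel or so of the prediction. The shutter's rear edge runs from (208,92) to (335,95).

```bash
python3 - <<'E'
from h import *
import pickle
c=pickle.load(open('w2.pkl','rb'))
for p in [(208,92),(335,95)]: print(plane(c,p,68))
for p in [(247,134),(294,135)]: print('tab',plane(c,p,85))
g=cv2.cvtColor(c['pixels'],cv2.COLOR_RGB2GRAY)[100:160,235:310]; m=(g<45).astype(np.uint8)
n,l,s,ce=cv2.connectedComponentsWithStats(m); i=1+s[1:,4].argmax(); print(s[i],ce[i])
u=ce[i]+[235,100]; print(u,plane(c,u,80),tool()[:3])
t=pickle.load(open('top.pkl','rb')); print(tri([(t,(189.3,253)),(c,u)]))
E
```

```text
[478.70368488 268.48843788  68.        ]
[461.77649372 154.12064606  68.        ]
tab [438.03478359 236.98616602  85.        ]
tab [432.01144295 195.68228781  85.        ]Traceback (most recent call last):
  File "<stdin>", line 7, in <module>
ValueError: attempt to get argmax of an empty sequence
```

```bash
python3 -m pendant '{"dp":[[0.01,-0.008,0.06],[0.01,-0.008,0.12],[0.01,-0.008,0.14],[0.01,-0.008,0.15],[0.01,-0.008,0.15],[0.01,-0.008,0.15]],"rotation":[[0,0,0.023],[0,0,0.023],[0,0,0.023],[0,0,0.023],[0,0,0.023],[0,0,0.023]]}' 0
python3 - <<'E'
from h import *
import pickle
c=cap('wrist'); save(c,'w3.png'); pickle.dump(c,open('w3.pkl','wb')); T=tool(); print(T.round(3))
print('d',T[:3,:3].T@(np.array([400.3,221.3,74])-T[:3,3]))
E
```

```text
time: 2.95
tool_pos: [400.8, 217.7, 117.7]
tcp_rot: [-3.141, -0.002, -0.146]
contact_force: [-0.2, -0.4, -0.0]
grip_width: 0.1
finger_force: 0.0
[[ 9.89000e-01 -1.45000e-01  2.00000e-03  4.00763e+02]
 [-1.45000e-01 -9.89000e-01  1.00000e-03  2.17824e+02]
 [ 2.00000e-03 -1.00000e-03 -1.00000e+00  1.17736e+02]
 [ 0.00000e+00  0.00000e+00  0.00000e+00  1.00000e+00]]
d [-1.05328776 -3.3322471  43.73693911]
```

View pics/w3.png

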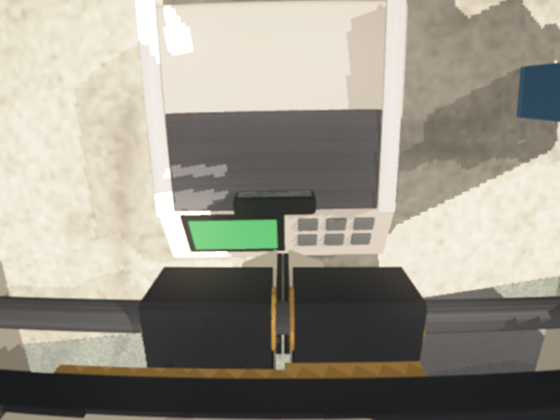

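The tab is dead ahead of the closed fingers, with its top at about (275,195) px. Descend in front of it and start pushing.

```bash
python3 - <<'E'
from h import *
import pickle
c=pickle.load(open('w3.pkl','rb'));print('tab rear/front edges tool frame',[ (np.linalg.inv(c['P']@np.linalg.inv(np.array(c['T_tool_cam'])))@np.append(plane(c,p,85),1)).round(1) for p in [(275,190.5),(275,200)]])
E
python3 -m pendant '{"dp":[[-0.002,-0.003,0.02],[-0.002,-0.003,0.044],[-0.002,-0.003,0.044],[-0.002,-0.003,0.044]],"rotation":[[0,0,0],[0,0,0],[0,0,0],[0,0,0]]}' 0
```

```text
tab rear/front edges tool frame [array([31.1, -3.5, 32.7,  1. ]), array([26. , -3.6, 32.7,  1. ])]
time: 3.5
tool_pos: [399.1, 221.4, 73.7]
tcp_rot: [-3.141, -0.002, -0.145]
contact_force: [-0.6, 0.0, 0.1]
grip_width: 0.3
finger_force: 0.0
```

```bash
python3 -m pendant '{"dp":[[0.01,0,0],[0.018,0,0],[0.026,0,0],[0.034,0,0],[0.042,0,0],[0.05,0,0],[0.058,0,0],[0.064,0,0]],"rotation":[[0,0,0],[0,0,0],[0,0,0],[0,0,0],[0,0,0],[0,0,0],[0,0,0],[0,0,0]]}' 0; python3 -m pendant '{"dp":[[0.002,0,0],[0.003,0,0],[0.003,0,0]],"rotation":[[0,0,0],[0,0,0],[0,0,0]]}' 0
python3 -m pendant '{"dp":[[0.001,0,0],[0.002,0,0],[0.002,0,0]],"rotation":[[0,0,0],[0,0,0],[0,0,0]]}' 0
```

```text
time: 4.5
tool_pos: [457.9, 212.3, 72.3]
tcp_rot: [3.14, 0.01, -0.146]
contact_force: [-26.7, 9.1, 20.6]
grip_width: 0.2
finger_force: 13.8
time: 4.88
tool_pos: [457.8, 212.2, 72.3]
tcp_rot: [3.139, 0.014, -0.145]
contact_force: [-24.5, 7.2, 17.6]
grip_width: 0.4
finger_force: 12.6
time: 5.25
tool_pos: [457.9, 212.2, 72.3]
tcp_rot: [3.139, 0.018, -0.145]
contact_force: [-29.9, 8.5, 22.5]
grip_width: 0.7
finger_force: 15.9
```

The push has met a hard stop, so I'll back off and look.

```bash
python3 -m pendant '{"dp":[[-0.015,0,0],[-0.03,0,0],[-0.03,0,-0.04],[-0.03,0,-0.09],[-0.03,0,-0.09],[-0.03,0,-0.09]],"rotation":[[0,0,0],[0,0,0],[0,-0.018,0],[0,-0.018,0],[0,-0.018,0],[0,-0.018,0]]}' 0
python3 - <<'E'
from h import *
import pickle
c=cap('wrist'); save(c,'w4.png'); pickle.dump(c,open('w4.pkl','wb')); o=get_obs();print(o['tool_pos'],o['tcp_rot'],o['contact_force'])
E
```

```text
time: 6.0
tool_pos: [436.7, 215.2, 162.2]
tcp_rot: [3.141, 0.018, -0.145]
contact_force: [-0.1, 0.1, 0.1]
grip_width: -0.1
finger_force: 0.0
[436.29952405 215.12390617 161.60988761] [ 3.14056454  0.0195811  -0.14546982] [-0.40181283 -0.02317821 -0.24218206]
```

View pics/w4.png

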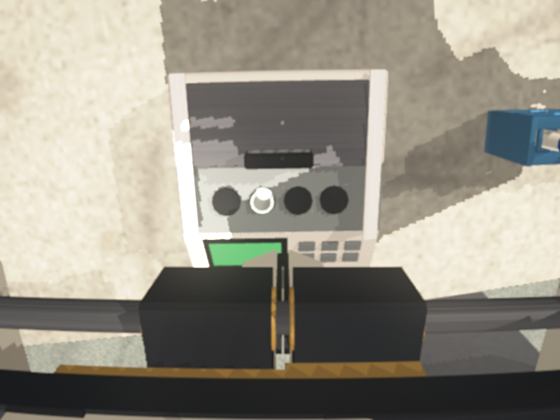

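The shutter is back and the wells show: cuvette ring at (262,200) px, plugs at (226,201), (298,201) and (334,200), tab at (279,159).

```bash
python3 - <<'E'
from h import *
import pickle
c=pickle.load(open('w4.pkl','rb'));b=pickle.load(open('w2.pkl','rb'));w3=pickle.load(open('w3.pkl','rb'))
a=np.array([.989,-.145,0])
print('tab rear', plane(c,(279,153),85),'was',plane(w3,(275,190.5),85),plane(b,(270.5,134.5),85),'disp',(plane(c,(279,153),85)-plane(w3,(275,190.5),85))@a)
print('shutter rear edge disp',(plane(c,(275,82),68)-plane(w3,(272,110.5),68))@a)
P=c['pixels'][185:215,245:280].astype(int); g=P.sum(2)
m=(g>480).astype(np.uint8); n,l,s,ce=cv2.connectedComponentsWithStats(m); print(s[1:].tolist(),ce[1:])
u=ce[1+s[1:,4].argmax()]+[245,185]; print(u,plane(c,u,60))
for p in [(226,201),(298,201),(334,200)]: print(plane(c,p,60))
E
```

```text
tab rear [479.38924813 210.73193295  85.        ] was [432.13923596 216.69867523  85.        ] [435.00182052 216.33575596  85.        ] disp 47.59543967428043
shutter rear edge disp 50.31628414767846
[[0, 0, 33, 29, 657]] [[14.58751903 12.20243531]]
[259.58751903 197.20243531] [446.02400776 229.90687147  60.        ]
[446.73612536 254.22583417  60.        ]
[439.24602327 203.14737775  60.        ]
[436.25440288 177.50498716  60.        ]
```

```bash
python3 - <<'E'
from h import *
import pickle
c=pickle.load(open('w4.pkl','rb'));w3=pickle.load(open('w3.pkl','rb'))
a=np.array([.989,-.145,0])
for d,u,r in ((w3,275,(184,222)),(c,279,(146,174))): print([int(x) for x in d['pixels'][r[0]:r[1],u-8:u+8].mean((1,2))])
for d,u,r in ((w3,215,(104,118)),(c,215,(66,90)),(w3,300,(104,118)),(c,300,(66,90))): print(r,[int(x) for x in d['pixels'][r[0]:r[1],u-3:u+4].mean((1,2))])
print([int(x) for x in c['pixels'][160:245,245:280].sum(2)[40]])
g=c['pixels'].astype(int).sum(2)[183:218,244:281]
for r in g[::2]: print(' '.join('%3d'%x for x in r[::2]))
E
```

```text
[89, 90, 91, 92, 91, 88, 79, 78, 85, 91, 90, 92, 71, 44, 39, 40, 43, 43, 44, 44, 44, 44, 44, 44, 44, 44, 44, 44, 44, 43, 42, 42, 42, 42, 47, 70, 97, 107]
[93, 93, 92, 97, 109, 109, 90, 62, 47, 47, 49, 52, 53, 52, 50, 49, 50, 50, 50, 49, 47, 58, 116, 180, 201, 202, 203, 205]
(104, 118) [226, 226, 226, 226, 226, 227, 227, 208, 143, 98, 99, 103, 103, 102]
(66, 90) [148, 146, 145, 144, 143, 157, 187, 207, 215, 220, 222, 223, 224, 224, 222, 202, 152, 105, 95, 99, 99, 98, 96, 96]
(104, 118) [225, 225, 225, 226, 224, 204, 154, 109, 100, 102, 102, 101, 100, 100]
(66, 90) [140, 141, 144, 157, 182, 204, 214, 218, 221, 222, 222, 223, 223, 210, 164, 111, 93, 93, 94, 93, 92, 93, 93, 93]
[481, 446, 393, 344, 375, 610, 759, 759, 703, 564, 517, 528, 535, 541, 549, 564, 588, 613, 633, 620, 578, 525, 481, 457, 496, 678, 761, 761, 625, 372, 329, 372, 385, 363, 347]
627 633 653 628 624 633 652 643 621 635 647 658 661 661 661 661 658 522 408
666 667 667 658 662 664 667 650 585 632 660 667 665 669 645 608 615 470 402
675 673 674 675 675 674 648 612 601 686 646 590 501 505 482 409 415 403 404
677 676 674 6
[... 426 characters left out ...]
 342 373 364 348
422 377 335 657 755 539 529 534 532 527 513 471 439 640 761 418 374 365 353
414 372 351 668 758 546 526 525 518 501 478 451 436 648 761 411 385 381 353
426 382 355 531 760 624 524 525 513 495 473 443 441 702 755 371 402 389 348
426 381 363 406 762 732 559 515 508 489 461 440 575 752 640 376 408 389 344
427 388 365 361 557 760 738 614 535 498 513 615 755 708 418 401 407 398 359
429 413 369 362 355 509 744 761 757 753 760 761 713 425 396 409 407 403 396
426 414 389 399 367 363 418 550 646 673 626 507 416 407 407 405 407 407 404
425 428 423 423 412 418 416 409 398 404 406 410 412 413 413 408 409 407 407
429 428 424 424 423 423 420 419 418 414 414 413 412 411 410 408 409 407 407
```

```bash
python3 - <<'E'
from h import *
import pickle
c=pickle.load(open('w4.pkl','rb'));w3=pickle.load(open('w3.pkl','rb'))
a=np.array([.989,-.145,0])
q=lambda c,u,z:plane(c,u,z)@a
print('edge',q(c,(257,81.2),68)-q(w3,(257,111.2),68))
print('tab',[q(d,(u,r),85) for d,u,r in ((w3,275,196.5),(w3,275,217.5),(c,279,152.8),(c,279,167.3))])
w=q(c,(261.5,201),60); print('rel to well: edge',q(c,(257,81.2),68)-w,'tab',q(c,(279,160),85)-w, 'rear end rail top',q(c,(280,71),71)-w)
print('cuv',plane(c,(261.5,201),60),'plugs',[plane(c,p,60).round(1) for p in [(226,201),(298,201),(334,200)]])
E
```

```text
edge 51.18176092117943
tab [np.float64(392.734753156505), np.float64(381.19263479298763), np.float64(443.6851015248369), np.float64(434.5086262323158)]
rel to well: edge 81.87933661529843 tab 34.19847121278474 rear end rail top 87.94852419445482
cuv [443.03426162 229.0108512   60.        ] plugs [array([446.7, 254.2,  60. ]), array([439.2, 203.1,  60. ]), array([436.3, 177.5,  60. ])]
```

Cuvette is at about (443,229), consistent with the line of the plugs. The shutter's rear edge is 82 mm beyond the wells, where 83 mm would be fully open. Next is to find which pipette has the tip, using the first side image.

```bash
python3 - <<'E'
from h import *
import pickle
s=pickle.load(open('side.pkl','rb'))
for n,x,y in (('A',511,-313),('B',490.3,-212.5)):
    for z in range(200,20,-12):
        u=proj(s,(x,y,z)); r=int(round(u[1]));k=int(round(u[0])); print(n,z,u.round(1),s['pixels'][r,k-8:k+9].mean(1).astype(int))
b=cv2.resize(s['pixels'][88:188,285:360],(600,600*100//75),interpolation=cv2.INTER_CUBIC)[:600]
w=pickle.load(open('w1.pkl','rb'))
cv2.imwrite('pics/z2.png',b[:,:,::-1])
E
```

```text
A 200 [311.8  95.8] [ 78  78  78  77  65  89  97 100  99  96  98  82  78  77  79  83  83]
A 188 [311.7 100.3] [78 80 78 78 78 74 55 57 53 71 75 77 78 77 79 83 84]
A 176 [311.5 104.7] [161 125 117 117 136 161 160 153 158 160 157 149 108  83  79  87  84]
A 164 [311.4 109.1] [ 78  79  76  71  71  81  98 102 104 105 106 105 103  87  79  78  82]
A 152 [311.3 113.4] [ 79  78  77  71  71  81  98 104 104 104 104 105 103  78  78  82  84]
A 140 [311.2 117.6] [ 79  78  78  70  71  85  99 102 103 103 104  91  61  59  62  61  60]
A 128 [311.1 121.8] [ 78  78  77  70  71  86  99 102 103 104 103 103 103  82  63  62  59]
A 116 [311.  125.9] [ 62  59  62  62  73  97 104 103 105 102  95  94 102 104 102  94  94]
A 104 [310.9 129.9] [96 95 96 88 72 61 64 72 71 69 72 73 81 87 88 89 88]
A 92 [310.8 133.9] [100  82  93  97 102  81  56  52  54  64  69  75  85  88  88  87  88]
A 80 [310.7 137.8] [101 102 107 111 111 108  87  86  95  74  69  78  86  88  89  89  88]
A 68 [310.6 141.7] [101 101 100  94 110 108  88  86  89  72  69  80  86  87  88  87  89]
A 56 [310.5 145.5] [64 63 64 63 61 58 63 64 63 64 68 70 8
[... 751 characters left out ...]
7 89 88 87 88 74 86]
B 116 [316.7 148.5] [ 61  54  60  58  63  81  85  85  86  87  84  75  66  59  61  91 107]
B 104 [316.6 152.7] [58 57 61 61 59 53 51 51 53 53 52 51 52 53 56 58 61]
B 92 [316.4 156.7] [ 56  67  92  96  98  98  94  71  52  52  65  93  99 100 101  99 101]
B 80 [316.3 160.8] [ 91 100 102 101 101 100 100  95  73  78  96 100 100 101 100 100  99]
B 68 [316.1 164.7] [ 88 100 102 101 100  93 100 100 101 101 100 100 100 100 100 100  99]
B 56 [316.  168.6] [ 94  99 102 101 101 101  91  92  99 101 100 100 100 100 101 101 100]
B 44 [315.8 172.5] [ 92 100 101 100 102 101  99  92  91  91  99 100 101 101 101 100 100]
B 32 [315.7 176.2] [59 54 61 63 63 63 63 63 61 54 53 56 60 61 62 62 63]
```

View pics/z2.png

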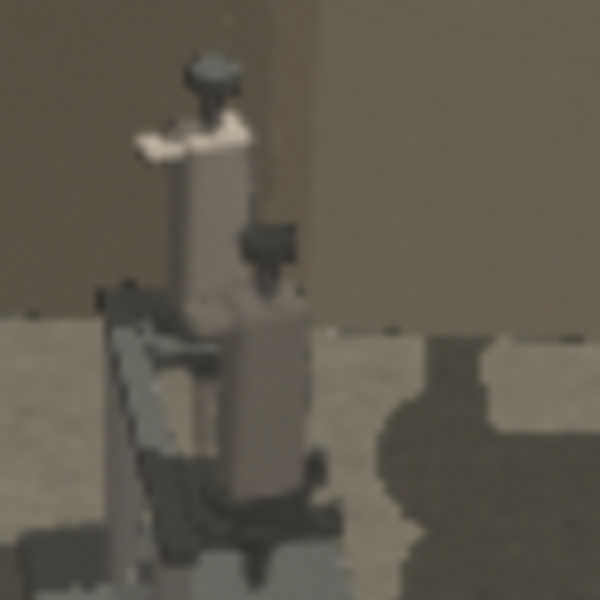

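B's nozzle ends in mid-air at z≈78 mm, so it is bare. A, at (511,-313), shows a beige tip below its flange, so A is the target. Moving above it.

```bash
python3 -m pendant '{"dp":[[0,0,-0.06],[0,0.02,-0.12],[0.02,0.08,-0.138],[0.04,0.14,-0.138],[0.055,0.20,-0.138],[0.075,0.26,-0.138],[0.075,0.26,-0.138],[0.075,0.26,-0.138]],"rotation":[[0,0.0185,0],[0,0.0185,0],[0,0.0185,0],[0,0.0185,0],[0,0.0185,0],[0,0.0185,0],[0,0.0185,0],[0,0.0185,0]]}' 0.07
python3 -m pendant '{"dp":[[0.015,0.06,0],[0.03,0.12,0],[0.045,0.18,0],[0.06,0.22,0],[0.06,0.22,0],[0.06,0.22,0]],"rotation":[[0,0,-0.1],[0,0,-0.2],[0,0,-0.3],[0,0,-0.345],[0,0,-0.345],[0,0,-0.345]]}' 0.07
python3 - <<'E'
from h import *
import pickle
c=cap('wrist'); save(c,'w5.png'); pickle.dump(c,open('w5.pkl','wb')); o=get_obs();print(o['tool_pos'],o['tcp_rot'],o['contact_force'])
for X in [(511,-313.5,198),(490.5,-212.5,198)]: print(proj(c,X))
w=pickle.load(open('w1.pkl','rb'))
for p in [(247,107),(378,114)]: print(plane(w,p,5))
print(plane(w,(398,60),198),plane(w,(269,54),198))
E
```

```text
time: 7.05
tool_pos: [475.6, -52.9, 298.0]
tcp_rot: [-3.141, 0.002, -0.146]
contact_force: [-0.5, -0.1, -0.4]
grip_width: 69.3
finger_force: 0.0
time: 7.8
tool_pos: [503.9, -277.3, 298.9]
tcp_rot: [-3.14, 0.0, 0.201]
contact_force: [0.1, -0.6, 0.5]
grip_width: 70.0
finger_force: 0.0
[ 503.92402597 -277.16213208  299.25590352] [-3.14092480e+00 -2.32967876e-04  2.01893910e-01] [ 0.1491292  -0.18550176  1.31362261]
[333.00978372 209.91023006]
[189.96383122 209.69363535]
[ 438.59354595 -194.48230033    5.        ]
[ 474.07536904 -360.59858794    5.        ]
[ 513.25578837 -314.21209226  198.        ] [ 491.11067093 -217.02913451  198.        ]
```

View pics/w5.png

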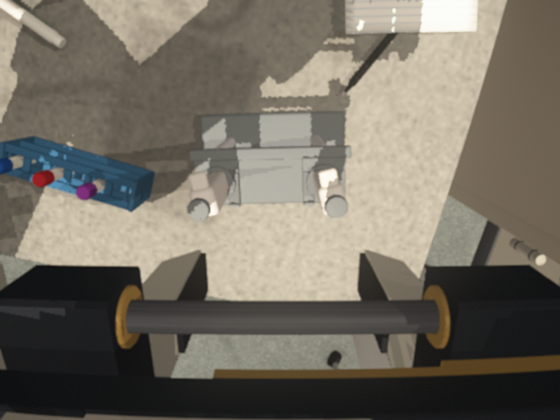

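Button A is at (335,207) px and B at (199,210). The stand's bar is level in the image, so the tool yaw matches. Now to compute A.

```bash
python3 - <<'E'
from h import *
import pickle
w1,w5,s,t=[pickle.load(open(f+'.pkl','rb')) for f in ('w1','w5','side','top')]
A=[(w5,(335.5,206.5)),(w1,(398.5,60.5)),(s,(311.4,97)),(t,(392,218))]
for c,u in A: print(plane(c,u,198).round(1))
print(tri(A)[0],tri(A[:2])); X=tri(A)[0]
# handle/button contrast
g=w5['pixels'].astype(int).sum(2)[195:220:2,318:352:2]
for r in g: print(' '.join('%3d'%x for x in r))
T=tool(); print('to A in tool', T[:3,:3].T@(np.append(plane(w5,(335.5,206.5),198)[:2],141)-T[:3,3]))
E
```

```text
[ 513.8 -314.6  198. ]
[ 513.  -314.7  198. ]
[ 511.7 -310.6  198. ]
[ 510.  -314.2  198. ]
[ 512.24025954 -315.24608511  195.12801407] (array([ 513.33085343, -315.12026777,  196.08397919]), [np.float64(0.08552910248721966), np.float64(0.08552910248722853)])
499 691 734 745 614 527 481 376 302 329 335 410 494 514 572 569 554
477 658 730 730 608 389 279 293 384 414 403 368 349 454 584 593 581
479 624 720 739 646 285 398 485 517 514 511 502 452 388 555 609 591
473 543 701 699 390 402 515 525 520 517 514 510 512 481 475 603 594
534 541 700 604 347 509 526 525 520 520 519 513 514 509 471 567 595
567 532 688 607 437 529 528 525 525 520 522 517 515 513 498 541 598
571 539 602 562 458 535 535 531 525 524 520 519 516 515 500 552 595
576 564 611 613 487 538 538 534 530 524 523 519 516 514 493 560 589
573 575 610 691 563 529 538 536 528 527 525 525 519 514 505 573 589
572 569 584 687 665 515 537 537 535 530 526 520 519 517 545 578 591
570 571 580 607 620 536 521 532 536 529 527 520 522 550 563 575 597
581 576 598 600 590 568 543 528 554 541 542 554 569 573 573 581 594
593 593 617 603 581 577 576 586 594 594 579 579 589 596 588 585 590
to A in tool [  2.16347743  38.8172945  158.23052268]
```

```bash
python3 -m pendant '{"dp":[[0.0015,0.02,0],[0.0015,0.039,0],[0.0015,0.039,0.03],[0.0015,0.039,0.07],[0.0015,0.039,0.11],[0.0015,0.039,0.14],[0.0015,0.039,0.156],[0.0015,0.039,0.156]],"rotation":[[0,0,-0.003],[0,0,-0.003],[0,0,-0.003],[0,0,-0.003],[0,0,-0.003],[0,0,-0.003],[0,0,-0.003],[0,0,-0.003]]}' 0.07
python3 -m pendant '{"dp":[[0,0,0],[0,0,0],[0,0,0],[0,0,0],[0,0,0],[0,0,0]],"rotation":[[0,0,0],[0,0,0],[0,0,0],[0,0,0],[0,0,0],[0,0,0]]}' 0.01
```

```text
time: 8.85
tool_pos: [512.9, -316.1, 143.1]
tcp_rot: [-3.141, 0.0, 0.204]
contact_force: [0.2, 0.1, 0.2]
grip_width: 70.1
finger_force: 0.0
time: 9.6
tool_pos: [512.8, -316.8, 143.3]
tcp_rot: [-3.141, -0.0, 0.203]
contact_force: [-0.0, 1.2, 1.0]
grip_width: 20.0
finger_force: 29.6
```

Gripped at 20.0 mm. Lifting straight up.

```bash
python3 -m pendant '{"dp":[[0,0,-0.008],[0,0,-0.02],[0,0,-0.035],[0,0,-0.055],[0,0,-0.08],[0,0,-0.11],[0,0,-0.13],[0,0,-0.13]],"rotation":[[0,0,0],[0,0,0],[0,0,0],[0,0,0],[0,0,0],[0,0,0],[0,0,0],[0,0,0]]}' 0.01
python3 - <<'E'
from h import *
import pickle
c=cap('side'); save(c,'s2.png'); pickle.dump(c,open('s2.pkl','wb')); o=get_obs();print(o['tool_pos'],o['tcp_rot'],o['finger_force'])
x,y,z=o['tool_pos']
for dz in (0,-30,-60,-110): 
    u=proj(c,(x,y,z+dz)); r,k=int(round(u[1])),int(round(u[0])); print(dz,u.round(1),c['pixels'][r,k-9:k+10].mean(1).astype(int))
print(proj(c,(x,y,z+66)))
E
```

```text
time: 10.6
tool_pos: [513.4, -317.9, 276.1]
tcp_rot: [3.137, -0.004, 0.203]
contact_force: [0.4, -0.8, -0.6]
grip_width: 19.9
finger_force: 29.6
[ 512.91903891 -317.47727986  274.36830833] [ 3.13966022e+00 -1.71907904e-03  2.02725760e-01] 29.635342955589294
0 [311.8  65.3] [78 78 77 69 76 69 65 63 62 64 63 63 64 63 62 74 79 82 82]
-30 [311.5  77.6] [76 59 56 58 60 62 62 62 71 82 87 86 84 83 74 78 78 73 72]
-60 [311.2  89.4] [78 79 78 78 79 79 78 78 84 85 76 76 77 78 77 79 80 83 84]
-110 [310.8 108. ] [78 79 79 80 78 78 80 79 77 80 79 76 78 79 78 79 80 82 85]
[312.54435186  36.21362886]
```

Pipette is in hand. Since B's top is at 198 mm, I'll go higher first and then cross over.

```bash
python3 -m pendant '{"dp":[[0,0,-0.03],[0,0,-0.06],[0,0,-0.075],[0.003,-0.03,-0.075],[0.006,-0.075,-0.075],[0.009,-0.12,-0.075],[0.012,-0.165,-0.075],[0.015,-0.2,-0.075]],"rotation":[[0,0,0],[0,0,0],[0,0,0],[0,0,0],[0,0,0],[0,0,0],[0,0,0],[0,0,0]]}' 0.01
python3 -m pendant '{"dp":[[0.003,-0.045,0],[0.006,-0.09,0],[0.01,-0.14,0],[0.013,-0.19,0],[0.017,-0.24,0],[0.021,-0.29,0],[0.024,-0.33,0],[0.027,-0.349,0]],"rotation":[[0,0,0],[0,0,0],[0,0,0],[0,0,0],[0,0,0],[0,0,0],[0,0,0],[0,0,0]]}' 0.01
python3 -m pendant '{"dp":[[0,0,0],[0,0,0],[0,0,0.03],[0,0,0.06],[0,0,0.09],[0,0,0.11],[0,0,0.11],[0,0,0.11]],"rotation":[[0,0,0],[0,0,0],[0,0,0],[0,0,0],[0,0,0],[0,0,0],[0,0,0],[0,0,0]]}' 0.01
python3 - <<'E'
from h import *
import pickle
o=get_obs();print(o['tool_pos'],o['tcp_rot'],o['finger_force'],o['grip_width'])
for n in('side','wrist','top'):
    c=cap(n); save(c,n+'3.png'); pickle.dump(c,open(n+'3.pkl','wb'))
    print(n,proj(c,(443,229,60)), proj(c,np.array(o['tool_pos'])-[0,0,109]))
s=pickle.load(open('side3.pkl','rb'))['pixels'][190:340,250:400]; w=pickle.load(open('wrist3.pkl','rb'))['pixels'][150:300,200:350]
a=[cv2.resize(i,(400,400),interpolation=cv2.INTER_CUBIC) for i in(s,w)]
cv2.imwrite('pics/z3.png',np.hstack(a)[:,:,::-1])
E
```

```text
time: 11.65
tool_pos: [486.4, -116.6, 347.4]
tcp_rot: [-3.141, 0.001, 0.203]
contact_force: [-0.1, 0.3, -0.9]
grip_width: 19.7
finger_force: 29.8
time: 12.65
tool_pos: [442.3, 230.8, 347.1]
tcp_rot: [3.141, 0.002, 0.205]
contact_force: [0.0, 0.1, 0.8]
grip_width: 19.9
finger_force: 29.8
time: 13.65
tool_pos: [444.0, 228.5, 239.2]
tcp_rot: [3.141, -0.002, 0.202]
contact_force: [0.9, -0.2, 0.2]
grip_width: 20.1
finger_force: 29.8
[444.00417074 228.46585749 239.18692586] [ 3.14138781e+00 -1.86962239e-03  2.01848658e-01] 29.831130802631378 20.12819379448971
side [328.20163437 324.38119543] [329.75227403 299.70795413]
wrist [281.08477381 186.27856205] [281.82170357 206.75499619]
top [186.53379814 248.5993598 ] [182.04306348 245.59739707]
```

View pics/z3.png

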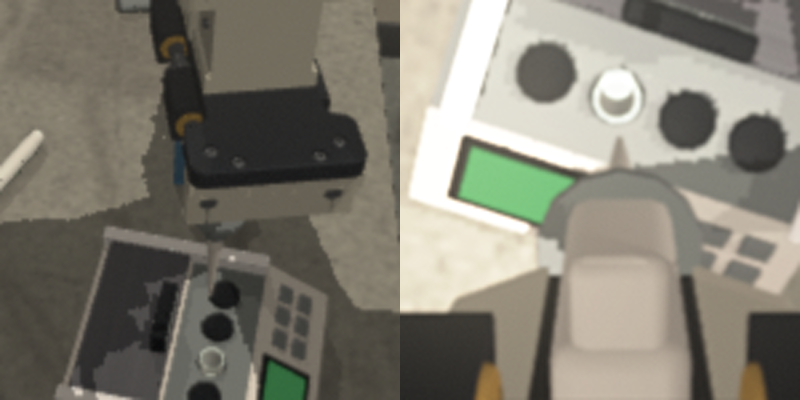

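Both views show the tip and the cuvette. Side: tip end at (330.6,298), cuvette mouth at (328.8,325). Wrist: tip end at (282.3,200.6), cuvette at (281.2,186).

```bash
python3 - <<'E'
from h import *
import pickle
s,w=[pickle.load(open(f+'3.pkl','rb')) for f in('side','wrist')]
tip,e=tri([(s,(330.4,298)),(w,(282.2,200.8))]);cu,e2=tri([(s,(328.6,325)),(w,(281.2,185.8))])
print(tip,e,cu,e2,plane(s,(328.6,325),60),plane(w,(281.2,185.8),60)); T=tool()
print('tip rel tcp',T[:3,:3].T@(tip-T[:3,3]))
print('move tool', T[:3,:3].T@(cu-tip))
g=w['pixels'].astype(int).sum(2)
print('wrist tip');
for r in g[192:212,272:294]: print(' '.join('%3d'%x for x in r))
print('wrist cuv')
for r in g[172:202:2,268:296]: print(' '.join('%3d'%x for x in r))
g=s['pixels'].astype(int).sum(2)
print('side tip')
for r in g[288:304,322:340]: print(' '.join('%3d'%x for x in r))
print('side cuv')
for r in g[316:336,318:341]: print(' '.join('%3d'%x for x in r))
E
```

```text
[446.00807382 228.14328063 132.17667627] [np.float64(3.1268109766362047), np.float64(3.1268109766362726)] [442.55502121 228.76012042  57.56783989] [np.float64(0.3631381276180193), np.float64(0.3631381276180372)] [442.28123268 230.12927616  60.        ] [443.46270826 228.98649904  60.        ]
tip rel tcp [  1.67558412   1.13270243 107.11247314]
move tool [-3.43535996 -1.3038048  74.60081048]
wrist tip
539 570 690 721 696 617 531 483 459 449 446 473 540 632 714 730 694 603 594 625 624 605
580 568 625 698 720 710 673 625 589 576 582 634 705 736 735 706 631 590 616 631 610 599
631 612 595 614 667 709 727 731 722 716 719 728 738 737 706 644 597 611 635 630 607 595
647 640 617 588 590 637 696 721 723 718 716 708 700 675 638 617 622 636 642 628 607 595
647 647 639 625 611 610 633 654 655 651 651 642 639 627 628 633 636 643 640 624 599 593
647 646 645 641 639 636 630 626 620 622 628 630 635 639 642 644 645 641 630 609 594 594
646 644 643 645 643 644 642 639 640 640 641 644 642 645 644 643 642 640 634 616 606 602
644 644 647 642 643 645 643 640 644 641 641 645 643 644 644 638 636 638 637 633
[... 5064 characters left out ...]
 380 358 347 338 329 327 284 239 313 335 335 336 335 330
301 300 303 323 332 330 322 314 347 354 351 338 328 311 312 270 281 322 333 331 333 333 333
298 301 301 331 335 334 333 312 328 397 439 426 383 298 289 288 302 324 333 332 333 333 332
300 301 306 331 334 333 330 324 323 341 357 350 329 296 295 301 321 332 333 335 331 336 333
300 304 322 334 334 321 287 277 278 278 287 294 295 300 303 307 329 332 331 332 332 333 332
298 301 328 326 318 258 183 167 166 163 175 201 256 310 326 325 334 333 333 332 332 333 336
301 307 323 285 215 152 104  90  90  79  91 108 164 265 326 330 336 331 333 331 336 332 331
302 320 313 210 122  96  82  80  75  78  77  79  95 190 305 329 336 332 334 334 332 335 335
```

```bash
python3 - <<'E'
from h import *
import pickle
s,w=[pickle.load(open(f+'3.pkl','rb')) for f in('side','wrist')]
T=tool();print(T[:3,3])
tw=plane(w,(282,200.6),127.9);print('tip wrist',tw)
for u in [(330,297),(329.6,299.5)]: print('tip side',plane(s,u,127.9))
cw=plane(w,(281.1,187.2),60); cs=plane(s,(328.9,325.2),60); print('cuv',cw,cs)
print('tool moves', T[:3,:3].T@(cw-tw), T[:3,:3].T@(cs-plane(s,(329.8,298.3),127.9)))
E
```

```text
[443.88864147 228.87197337 239.28479694]
tip wrist [448.03595185 229.15763818 127.9       ]
tip side [443.73599824 221.57627935 127.9       ]
tip side [444.20059789 226.45957558 127.9       ]
cuv [442.15189659 228.81260673  60.        ] [441.76021577 230.46390413  60.        ]
tool moves [-5.99422087 -0.85003073 67.8859184 ] [-1.04550473 -6.66172227 67.89725494]
```

The views still disagree by a few mm because of the height difference. I'll take a partial correction, descend to about 18 mm above the rim, and re-measure there.

```bash
python3 -m pendant '{"dp":[[-0.0035,-0.001,0.015],[-0.0035,-0.001,0.03],[-0.0035,-0.001,0.04],[-0.0035,-0.001,0.05],[-0.0035,-0.001,0.05],[-0.0035,-0.001,0.05]],"rotation":[[0,0,0],[0,0,0],[0,0,0],[0,0,0],[0,0,0],[0,0,0]]}' 0.01
python3 - <<'E'
from h import *
import pickle
o=get_obs();print(o['tool_pos'],o['tcp_rot'],o['finger_force'],o['grip_width'])
for n in('side','wrist'):
    c=cap(n); pickle.dump(c,open(n+'4.pkl','wb'))
    print(n,proj(c,(442.5,229,60)), proj(c,np.array(o['tool_pos'])-[0,0,111]))
s=pickle.load(open('side4.pkl','rb'))['pixels'][290:340,305:355]; w=pickle.load(open('wrist4.pkl','rb'))['pixels'][165:235,245:315]
a=[cv2.resize(i,(400,400),interpolation=cv2.INTER_CUBIC) for i in(s,w)]
a[0]=cv2.convertScaleAbs(a[0],alpha=1.8)
cv2.imwrite('pics/z4.png',np.hstack(a)[:,:,::-1])
E
```

```text
time: 14.55
tool_pos: [440.0, 229.3, 188.6]
tcp_rot: [3.141, -0.001, 0.203]
contact_force: [0.7, -0.5, -0.3]
grip_width: 19.8
finger_force: 29.8
[440.02750647 229.2795432  188.63731456] [ 3.14141016e+00 -1.11949003e-03  2.02844450e-01] 29.83102709054947 19.79727382770647
side [328.49615957 324.40760442] [330.49519267 318.87317546]
wrist [282.56962057 196.68316273] [281.56149521 205.81708112]
```

View pics/z4.png

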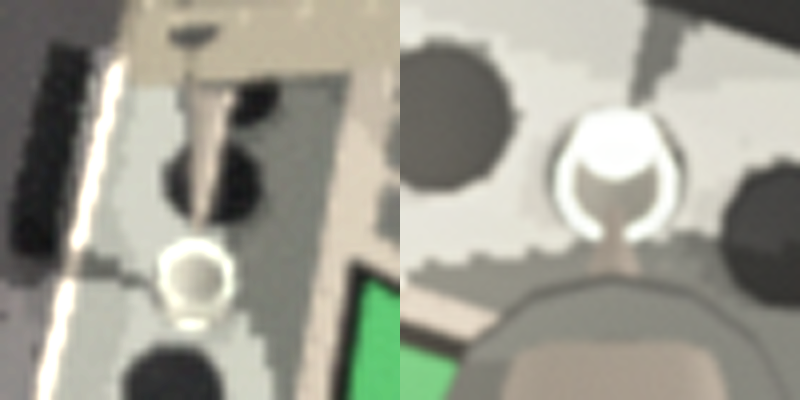

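Side: tip end at (329.4,317.7) px, mouth centre at (328.9,323.8). Wrist: tip end at about (282.2,200.5), mouth centre at (282.7,194.6).

```bash
python3 - <<'E'
from h import *
import pickle
s,w=[pickle.load(open(f+'4.pkl','rb')) for f in('side','wrist')]
T=tool(); P=w['pixels'].astype(int)
print('R-B wrist'); 
for r in range(190,214): print(r,' '.join('%3d'%(P[r,k,0]-P[r,k,2]) for k in range(270,296)))
Q=s['pixels'].astype(int)
print('R-B side'); 
for r in range(310,330): print(r,' '.join('%3d'%(Q[r,k,0]-Q[r,k,2]) for k in range(320,340)))
for z in (75,77.5,80): print(z,'tip w',plane(w,(282.2,200.5),z).round(1),'s',plane(s,(329.4,317.7),z).round(1))
print('tri',tri([(w,(282.2,200.5)),(s,(329.4,317.7))]),tri([(w,(282.7,194.6)),(s,(328.9,323.8))]))
print('cuv',plane(w,(282.7,194.6),60),plane(s,(328.9,323.8),60))
E
```

```text
R-B wrist
190  13  12  10  14  15   6   0   0   0   0   1   1   1   1   1   1   0   0   0   0   7  17  15  13  13  13
191  13  13  12  13   7   4   2   1   0   1   1   1   0   0   0   0   1   1   1   3   5  11  14  10  12  14
192  13  11   9  10   4   5   6   3   1   0   1   0   1   0   1   1   0   1   3   6   4   5  14  10  12  13
193  13  11  10   4   3   6  15   7   2   1   0   0   1   1   0   1   1   2   7  11   5   3  10  11  11  13
194  13  10   9   3   4  12  20  17   6   3   1   1   1   0   1   2   4  12  16  16   6   2   4  10  12  14
195  13  10   8   3   4  17  21  20  18  16   6   5   4   4   5  11  14  16  18  18  13   3   3  10  12  13
196  13  10   9   2   5  17  21  20  19  19  19  18  16  16  14  16  15  17  18  17  15   4   3  10  12  13
197  14  11   9   3   5  17  19  20  19  19  19  19  17  16  16  16  17  17  17  17  15   4   4  10  12  14
198  14  10   8   3   5  16  19  19  17  18  17  18  17  15  15  16  16  17  17  17  15   4   4  11  12  13
199  15  12   8   3   3  17  20  18  17  18  18  18  18  16  16  15  17  16  17  18  12   3   3  10  12  15
200  16  1
[... 2971 characters left out ...]
 14  12  12  11  11  12  10   5   5   4   4   4   4
328   6   6   6   7   8  10  14  15  13  13  12  11  12   8   5   5   4   4   3   4
329   6   6   7   6   8   9  14  14  13  13  14  12  11   9   6   6   5   5   5   4
75 tip w [443.4 229.5  75. ] s [441.9 225.5  75. ]
77.5 tip w [444.1 229.6  77.5] s [441.9 227.1  77.5]
80 tip w [444.8 229.8  80. ] s [442.  228.7  80. ]
tri (array([443.27156805, 229.20919094,  79.545135  ]), [np.float64(1.4300162984203613), np.float64(1.4300162984204257)]) (array([443.0668384 , 228.79724416,  60.60312297]), [np.float64(1.3078285839293071), np.float64(1.3078285839292454)])
cuv [444.17742117 229.24112384  60.        ] [441.86092334 227.75010124  60.        ]
```

The tip is over the cuvette axis to within about 0.5 mm and roughly 17–19 mm above the rim. Descending 11 mm.

```bash
python3 -m pendant '{"dp":[[0,0,0.004],[0,0,0.008],[0,0,0.011],[0,0,0.011],[0,0,0.011],[0,0,0.011]],"rotation":[[0,0,0],[0,0,0],[0,0,0],[0,0,0],[0,0,0],[0,0,0]]}' 0.01
python3 - <<'E'
from h import *
import pickle
o=get_obs();print(o['tool_pos'],o['tcp_rot'],o['finger_force'],o['grip_width'],o['contact_force'])
w=cap('wrist');s=cap('side'); pickle.dump(w,open('wrist5.pkl','wb'));pickle.dump(s,open('side5.pkl','wb'))
P=w['pixels'].astype(int);g=P.sum(2)
print('pred cuv',proj(w,(444.2,229.2,60)),'pred tip',proj(w,(444.1,229.6,66.5)))
for r in range(182,214): print(r,' '.join('%3d'%(P[r,k,0]-P[r,k,2]) for k in range(268,298)))
Q=s['pixels'].astype(int)
for r in range(312,330): print(r,' '.join('%3d'%(Q[r,k,0]-Q[r,k,2]) for k in range(320,340)),'|',' '.join('%3d'%(Q[r,k].mean()) for k in range(322,338)))
E
```

```text
time: 15.4
tool_pos: [439.8, 229.2, 177.4]
tcp_rot: [3.141, -0.001, 0.203]
contact_force: [0.3, -0.0, -0.8]
grip_width: 19.7
finger_force: 29.8
[439.84700965 229.21477396 177.37709336] [ 3.14136817e+00 -7.08477754e-04  2.02783872e-01] 29.831063747406006 19.665743881915038 [ 0.33796522 -0.03472715 -0.8405855 ]
pred cuv [282.71819978 197.92090151] pred tip [282.17702494 200.22046786]
182  11  10  10  11  11  12  11  11  11  12  13  12  12  13  12  13  13  12   8   7   8   8  10  10  10  11  12  12  12  11
183  11  10  10  10  11  11  10  11  11  11  11  11  12  11  12  13  13  11   8   7   8  10  11  12  12  12  13  12  12  11
184  10  11  10  10  10  10  10  12  11  12  11  11  11  12  12  14  13  11   8   9  10  11  12  13  13  12  12  12  12  12
185  10  10   9  10  10  10  10  11  11  11  11  12  13  13  13  13  13  11   9   8   9  12  12  12  13  12  12  12  13  12
186  10  10  10  11  10  10  10  11  13  13  13  14  12   8   6   6  12  10   9   9  10  11  12  13  12  12  12  12  11  13
187  10  10   9  10  10  10  11  13  13  10   6   5   5   4   3   3   5   5   8  11  10  11  13
[... 5252 characters left out ...]
10   9  11   6   4   6   4   4   4 |  73  71 100 144 130 118 110 100  93  87  93 136  96  72  69  69
326   6   7   5   5   7  12  14  13  12   9  10  10  11  10   6   4   5   4   5   5 | 103  92  90 125 136 122 110  99  93  89 110 138  88  68  67  69
327   6   6   6   6   5  12  16  14  11  12  11  10  12   9   4   5   5   5   4   3 | 113 106  83 107 140 138 119 107 102 104 120 112  71  67  68  68
328   6   7   7   7   8  10  15  15  14  13  12  12  13   8   5   5   3   4   3   4 | 113 111  97 103 127 130 123 120 116 113 113  96  64  67  68  69
329   6   6   7   7   7   9  13  14  13  12  13  12  12   7   4   5   4   5   4   5 | 115 114 110 108 120 123 119 114 114 108 106  84  63  66  68  67
```

The tip end is within about 1 mm of the axis and 6–8 mm above the rim in both views, and the arm is still. Handing in.

```bash
python3 -c "
from plant import workorder
print(workorder.close_job())"
```

```text
the job is handed in; nothing more can be done
None
```

The job is handed in: the shutter is fully back, and the arm holds the tipped pipette upright and still, its tip about 1 mm or less off the open cuvette's axis and 6–8 mm above its rim, by my camera measurements (no verdict was returned).

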